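# Shut the barber's tool steriliser and set its timer

### The job

The combs and trimmer are already lying in the tool steriliser: close its hinged upper half down onto the lower half until the two edges meet flush all round, without slamming it. Then, with it shut, turn the timer knob on the sloping front panel clockwise all the way to its end stop, and let go. Leave the bottle, the jar and the cup standing where they are.

Things in the scene. Friction and masses are not known exactly. Their poses are not given: they have to be found in the camera images.
- steriliser: Fixed lower half: white open-topped shell 130 mm deep (x), 220 wide (y), walls 5 mm, rim 65 mm above the table, a wedge-shaped control panel at its front (-x, turned to the robot's right or partly away from it). Origin: centre of the shell's underside, on the table. The panel slopes at 35 degrees from level, from 59 mm high at the shell (x = -66 mm) down to 13 mm at x = -129 mm.
- lid_hinge (a point): Middle of the hinge line: 65 mm behind (+x) the lower half's origin, 66 mm up. Its axes turn with the upper half: y along the hinge, -x from the hinge to the upper half's front edge, z to its outer (top) side. When shut they are parallel to the lower half's axes.
- lid_front (a point): Middle of the upper half's front edge that meets the lower half's rim, 130 mm from the hinge; axes as lid_hinge. The upper half is a white shell like a shallow tray turned over, 130 by 220 mm, 30 mm high: its outer face is at z = 30 mm. A lip 70 mm wide (y), 8 mm thick (z 2 to 10 mm) sticks out 11 mm beyond this edge.
- lid (a joint): Opening angle of the upper half, in rad: 0 = shut, edges touching; grows as it swings up and back (1.57 = upright; stop at 1.8). The hinge is stiff: it stays where it is left and has to be moved all the way; 3 to 5 N at the front edge moves it.
- timer_grip (a point): On the timer knob's axis, 37 mm above the panel, at grip height; at (-117, 0, 66) mm in the lower half's frame. z points out along the axis (35 degrees from vertical, leaning to the front); x lies along the bar and turns with it, white pointer on the -x half. Black bar 42 mm long, 14 thick, on a 44 mm disc whose face is 23 mm below this point; bar top 7 mm beyond it.
- timer (a joint): Angle of the timer knob, in rad: 0 = off, grows as the knob is turned clockwise (seen looking at the panel), end stop at 2.0. At 1.3 the pointer points straight up the slope; at the end stop it points 40 degrees to the right of that. It stays where it is left.
- spray: Bystander: tall black bottle with a slim neck, 52 mm in diameter, 190 mm high, standing at the steriliser's hinge side (robot's left). Origin: centre of its underside.
- jar: Bystander: glass jar with a steel lid, 60 mm in diameter, 75 mm high, standing on the panel's side (robot's right). Origin: centre of its underside.
- cup: Bystander: open steel cup, 64 mm in diameter, 70 mm high, standing on the robot's left, nearer than the bottle. Origin: centre of its underside.

How it is judged (in metres and radians):
On the way, in this order (a step that is already met when the one before it is completed fails the run):
1. the upper half is shut, edge to edge (within 0.02 rad), and the timer has not yet been turned to its end (below 1.5 rad) (value of joint lid below 0.02 rad and value of joint timer below 1.5 rad), for 0.2 s.
2. with the steriliser shut, the timer knob is at its end stop (value of joint lid below 0.02 rad and value of joint timer above 1.93 rad), for 0.1 s.
At the end, for the whole second after the job is handed in: The upper half is shut to within 0.02 rad (a gap under 2.6 mm at the front edge), the timer knob is within 0.07 rad of its end stop at 2.0 rad, and the bottle, the jar and the cup are within 30 mm of where they were, upright (all of step 2 and distance of each of spray, jar, cup from where it was at the start of the episode below 0.03 m and angle between each of spray, jar, cup's own z axis and vertical below 0.2 rad); the robot touches nothing.
It fails at once if the upper half is slammed (swings shut faster than 3 rad/s) (velocity of joint lid below -3 rad/s).
It fails at once if the bottle, the jar or the cup is shifted by more than 30 mm (distance of any of spray, jar, cup from where it was at the start of the episode above 0.03 m).
It also fails if it takes over 48 s, if anything falls off the work surface, if the arm or the gripper's body presses on something with over 40 N, if the wrist force passes 120 N, or if a joint passes its speed limit or range.

### The arm

A 6-joint arm with a two-finger parallel gripper is mounted at the origin on the work surface. World frame = base frame: x ahead of the robot, y to its left, z up, the work surface at z = 0. Lengths are in mm, angles in degrees, forces in N, time in s.
With the tool pointing down it reaches from about 350 to 850 mm from the base axis. Payload 8.1 kg.
Tool frame: the origin (TCP) lies midway between the tips of the shut fingers; the grasp point (between the pads) lies 19 mm behind it; x points along the fingers, y is the direction in which the jaws open and shut, and the axes are right-handed (so a half turn about x gives the same grasp; the last joint's range is limited). The gripper opens to 85 mm and grips with 20 to 120 N. Pads are 22 mm wide; open, the fingers measure 114 mm over their backs; the gripper's body (76 mm by 85 mm) begins 54 mm behind the grasp point. The pads swing forward as they close: fully open they stand 13 mm farther back than shut.
Start: joints at [-77.831, 7.471, 85.268, -0, 87.261, -4.893], TCP at [176.071, -573.589, 231.292] pointing down, gripper open.
Joint ranges: [-169.43, 169.43], [-51.17, 129.36], [1.28, 143.12], [-76.62, 256.62], [0, 156.53], [-152.29, 152.29]. Speed limits (degrees/s): [136.94, 136.94, 159.86, 180, 180, 180].

### API

Orientations are given as [roll, pitch, yaw] about the fixed x, y, z axes, in that order (R = Rz(yaw) Ry(pitch) Rx(roll)).
In Python, from bench import r gives the robot as it stands.
- The arm moves only by the tool move_arm, never from a script. Its argument "deltas" is a list of rows, each a list of 2 entries, a list of its own where there are three numbers: the shift along the tool's x, y, z in mm, then the turn about the tool's x in degrees. A call has 1 to 12 rows; each row is the pose to reach, as a shift and turn from the pose measured when the call began, along the tool's axes at that moment; what a row does not reach only later rows make up. A row lasts 1/8 s, in which the tool goes at most 62.5 mm and 10.7 degrees, less where a joint would pass 70% of its speed; a pose out of reach is approached as far as the arm can. A call with a gripper value outside its range is refused whole. "jaw" is the opening, from -1 (shut) to 1 (fully open), set as the call begins (left out, the last holds). The fingers move at their own pace and stop on an object; "squeeze" is the grip in N (left out, the last holds). Time passes only in rows, so rows that repeat a pose let the fingers close. It gives the time, the measured TCP pose, the force and the opening at its end, in the units of the state.
- r.sense(): the state, without advancing time (a new reading comes with each control period).
- r.snapshot(name): name is "side" or "top" or "wrist"; returns (picture, depth): 400x640x3 uint8, red, green, blue; 400x640 float32, mm along the optical axis (not along the pixel's ray), 0 where there is no reading.
- r.get_calibration(name): a dict with "fovy" (degrees; the focal length in pixels is half the picture's height over the tangent of half this angle, whatever the lens; pixels are square), "cx", "cy" (the principal point, pixels), "position" and "attitude" of the camera in the world; the wrist camera has in their place "tool_from_camera" (4x4, takes a point from camera to tool coordinates, whose origin is the TCP and whose axes are the tool frame's). Camera axes: x right, y down, z forward; pixel columns grow to the right and rows downward; lengths in mm; the calibration is good to about 2 mm. A picture is of the moment at which its call begins: read the wrist's pose just before it. get_calibration takes no time and is no camera call.
- r.hand_in(): hands the job in, once; it reports no verdict.
The state is a dict: "time": time; "joint_pos": joint angles; "qd": joint speeds; "joint_efforts": joint torques, N m; "tool_pos": TCP position; "tcp_rot": TCP orientation; "ft_force": force on the tool from outside, world axes, zero at the start; "wrist_torque": the same for the moment, N m; "finger_gap": finger opening in mm.
Only numpy, scipy, OpenCV 4.12 (cv2) and the standard library are available. Lean on these libraries where they do the work, as an engineer would, in place of code of your own. Each camera call takes 0.05 s, during which the arm holds its last target. There are 200 camera calls.

## Working session

There is one attempt and no reset: what is moved stays moved. The work goes in short steps, Python scripts to look and compute and a tool call to move; the robot and the scene stay as the last step left them, time stands still between calls to the robot, and variables do not carry over. Pictures are saved under pics/ and viewed, about 8 in all and at most 12, crops included, and the job is handed in when it is done.

Besides the shell and the picture viewer there is one more tool, called after ">>>" as name(argument=value, ...), one argument or row to a line, values as JSON. move_arm: Moves the arm, as the interface text tells. Its arguments: {"type":"object","properties":{"deltas":{"type":"array","items":{"type":"array"}},"jaw":{"type":"number"},"squeeze":{"type":"number"}},"required":["deltas"]}

```bash
ls; mkdir -p pics
python3 - <<'E'
from bench import r
import cv2,numpy as np
s=r.sense();print({k:np.round(v,2).tolist() for k,v in s.items()})
for n in("side","top"):
    im,d=r.snapshot(n);cv2.imwrite(f"pics/{n}0.png",im[:,:,::-1]);np.save(f"pics/{n}0.npy",d)
    print(n,r.get_calibration(n))
print(r.get_calibration("wrist"))
E
```

```text
pics
{'time': 0.0, 'joint_pos': [-77.83, 7.52, 85.33, -0.0, 87.26, -4.89], 'qd': [0.07, 0.06, -0.07, -0.02, -0.1, -0.01], 'joint_efforts': [0.0, -56.94, -50.05, -0.0, 0.01, -0.0], 'tool_pos': [175.94, -573.06, 230.24], 'tcp_rot': [-94.03, 89.9, 103.03], 'ft_force': [0.05, -0.19, -0.44], 'wrist_torque': [0.01, 0.02, 0.02], 'finger_gap': 85.37}
side {'fovy': 47.780119262335084, 'cx': 321.43595945728254, 'cy': 199.03829151522973, 'position': array([682.12099715, 886.77052197, 917.6611811 ]), 'attitude': array([-132.88063131,    1.01187097,  168.45565904])}
top {'fovy': 55.54589922784721, 'cx': 311.31832089770984, 'cy': 189.97930373634617, 'position': array([ 447.65114457,    2.54310271, 1158.6804684 ]), 'attitude': array([-176.35790282,    0.19088511,  -88.59470602])}
{'fovy': 60.09924233727758, 'cx': 319.85157546669046, 'cy': 198.93705839751718, 'tool_from_camera': array([[ 3.89785315e-04, -3.19252899e-01,  9.47669475e-01,
        -1.42083797e+02],
       [ 9.99999851e-01, -2.38749118e-04, -4.91739596e-04,
        -1.03588307e+00],
       [ 3.83244544e-04,  9.47669525e-01,  3.19252759e-01,
        -8.15800361e+01],
       [ 0.00000000e+00,  0.00000000e+00,  0.00000000e+00,
         1.00000000e+00]])}
```

View pics/side0.png

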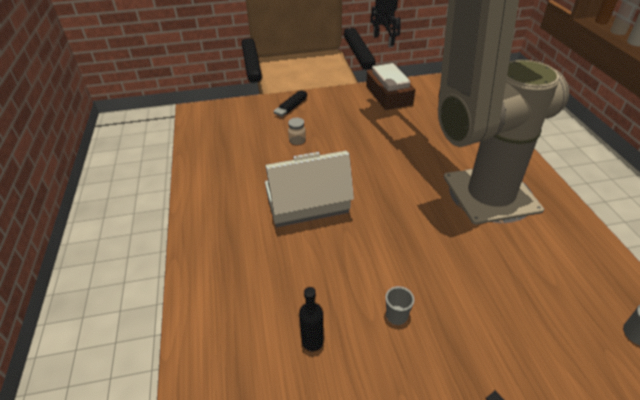

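View pics/top0.png

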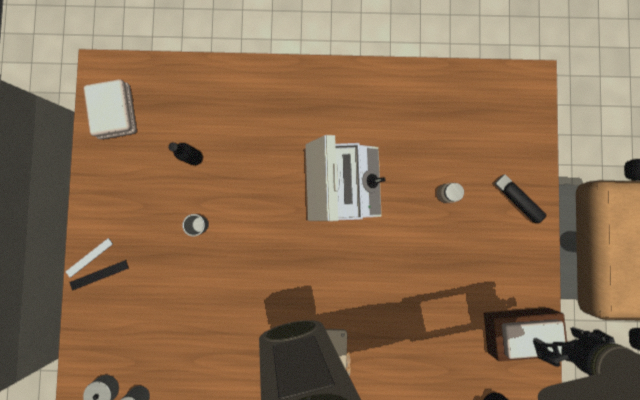

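```bash
cat > h.py <<'E'
import numpy as np,cv2
from scipy.spatial.transform import Rotation as Ro
from bench import r
def cal(n,pose=None):
    c=r.get_calibration(n);f=200/np.tan(np.radians(c["fovy"]/2))
    if n=="wrist":
        s=pose; R=Ro.from_euler("xyz",s["tcp_rot"],degrees=True).as_matrix();T=c["tool_from_camera"]
        return f,c["cx"],c["cy"],R@T[:3,:3],R@T[:3,3]+s["tool_pos"]
    return f,c["cx"],c["cy"],Ro.from_euler("xyz",c["attitude"],degrees=True).as_matrix(),np.array(c["position"])
def ray(k,u,v):
    f,cx,cy,R,p=k;u=np.asarray(u,float);v=np.asarray(v,float)
    return np.stack([(u-cx)/f,(v-cy)/f,np.ones_like(u)],-1)@R.T
def cloud(k,d):
    v,u=np.mgrid[:400,:640];return k[4]+ray(k,u,v)*d[...,None]
def onz(k,u,v,z):
    d=ray(k,u,v);return k[4]+d*((z-k[4][2])/d[...,2])[...,None]
def proj(k,P):
    q=(np.asarray(P)-k[4])@k[3];return np.c_[q[...,0]/q[...,2]*k[0]+k[1],q[...,1]/q[...,2]*k[0]+k[2]]
E
python3 - <<'E'
from h import *
im=cv2.imread("pics/top0.png");d=np.load("pics/top0.npy");k=cal("top")
P=cloud(k,d)
c=P[120:230,295:395]
print("table z",np.median(P[250:280,200:300,2]))
for v in (145,160,180,200,212):
    print(v,[tuple(np.round(P[v,u]).astype(int)) for u in range(302,392,5)])
a=cv2.resize(im[125:230,295:400],None,fx=5,fy=5,interpolation=cv2.INTER_CUBIC)
cv2.imwrite("pics/c1.png",a)
for n,b in(("spray",(165,135,210,170)),("jar",(435,175,470,208)),("cup",(180,210,210,238))):
    q=P[b[1]:b[3],b[0]:b[2]].reshape(-1,3);q=q[q[:,2]>30];print(n,q.mean(0),q.min(0),q.max(0))
E
```

```text
table z 0.37652104075311854
145 [(np.int64(659), np.int64(40), np.int64(0)), (np.int64(643), np.int64(23), np.int64(92)), (np.int64(638), np.int64(9), np.int64(120)), (np.int64(632), np.int64(-5), np.int64(155)), (np.int64(627), np.int64(-17), np.int64(186)), (np.int64(625), np.int64(-30), np.int64(195)), (np.int64(627), np.int64(-43), np.int64(188)), (np.int64(651), np.int64(-64), np.int64(62)), (np.int64(651), np.int64(-78), np.int64(59)), (np.int64(653), np.int64(-94), np.int64(53)), (np.int64(654), np.int64(-109), np.int64(49)), (np.int64(653), np.int64(-123), np.int64(56)), (np.int64(654), np.int64(-138), np.int64(53)), (np.int64(664), np.int64(-160), np.int64(-1)), (np.int64(665), np.int64(-176), np.int64(-2)), (np.int64(665), np.int64(-190), np.int64(2)), (np.int64(665), np.int64(-206), np.int64(0)), (np.int64(666), np.int64(-221), np.int64(-1))]
160 [(np.int64(612), np.int64(39), np.int64(3)), (np.int64(601), np.int64(22), np.int64(88)), (np.int64(596), np.int64(8), np.int64(121)), (np.int64(592), np.int64(-6), np.int64(151)), (np.int64(588), np.int64(-18), np.int64(180)), (n
[... 2823 characters left out ...]
(-130), np.int64(25)), (np.int64(457), np.int64(-139), np.int64(67)), (np.int64(458), np.int64(-157), np.int64(43)), (np.int64(458), np.int64(-173), np.int64(34)), (np.int64(459), np.int64(-189), np.int64(25)), (np.int64(459), np.int64(-208), np.int64(3)), (np.int64(460), np.int64(-223), np.int64(1))]
spray [608.54255991 354.24016162 129.98516911] [447.65114457   2.54310271  30.15976927] [ 638.24945601  387.52476491 1158.6804684 ]
jar [ 521.06936848 -389.71297806   79.36019724] [ 447.65114457 -425.99954309   30.00255063] [ 552.24984556    2.54310271 1158.6804684 ]
cup [409.97849256 342.90328504  70.73682598] [379.77267641   2.54310271  30.04148902] [ 447.65114457  373.34594231 1158.6804684 ]
```

View pics/c1.png

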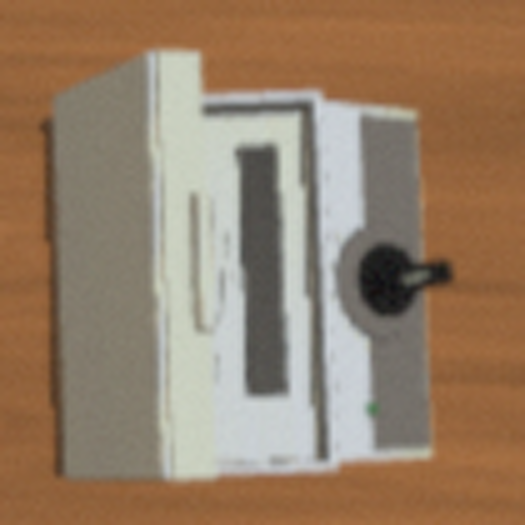

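Run:
```python
from h import *
d=np.load("pics/top0.npy");k=cal("top")
P=cloud(k,d)
a=onz(k,295+320/5,125+92/5,65);b=onz(k,295+335/5,125+468/5,65);print("rim",a,b,np.linalg.norm(a-b))
a2=onz(k,295+416/5,125+112/5,13);b2=onz(k,295+432/5,125+457/5,13);print("panel",a2,b2,np.linalg.norm(a2-b2))
# lid top strip / outer face plane fit
q=P[147:212,309:322].reshape(-1,3);q=q[(q[:,2]>70)&(q[:,2]<200)]
c=q.mean(0);n=np.linalg.svd(q-c)[2][2];n*=np.sign(n[2]);print("lid outer n",n,c,"res",np.std((q-c)@n))
# lid corners at height? print highest
y=a-b;y/=np.linalg.norm(y)
yaw=np.degrees(np.arctan2(y[1],y[0]))-90
print("yaw of x axis",yaw, yaw+180)
# which sign: local x points to +y world => x=(~0,1); y=z cross x=(-1,0)
X=-np.cross(y,[0,0,1]);X*=np.sign(X[1]);Y=np.cross([0,0,1],X);print(X,Y)
O=(a+b)/2+65*X;O[2]=0;print("O",O, "O from panel",(a2+b2)/2+129*X)
print("hinge",O+65*X+[0,0,66],"grip",O-117*X+[0,0,66])
ang=np.degrees(np.arccos(n[2]));print("lid angle",ang, np.sign(n@X))
H=O+65*X+np.array([0,0,66]);th=np.radians(ang)
print("check outer offset (30):",(c-H)@n)
e=-X*np.cos(th)+np.array([0,0,np.sin(th)]);print("front edge",H+130*e,"lip tip",H+141*e+6*n)
print("pred px grip",proj(k,[O-117*X+[0,0,66]]), "pred lid top corners",proj(k,[H+130*e+30*n+110*Y,H+130*e+30*n-110*Y,H+130*e+110*Y,H+130*e-110*Y]))
ks=cal("side");print("side pred",proj(ks,[H+130*e+30*n+110*Y,H+130*e+30*n-110*Y,O+65*X+110*Y,O+65*X-110*Y]))
```

```text
rim [ 656.17466677 -127.3585724    65.        ] [ 438.39207919 -139.57357089   65.        ] 218.12487625758354
panel [ 655.19417756 -192.11980951   13.        ] [ 445.98264681 -204.53169134   13.        ] 209.5793868904284
lid outer n [-0.05290721  0.91583348  0.39805761] [542.61003805  -1.45659043 134.95699558] res 0.7716061442635221
yaw of x axis -86.78975554153115 93.21024445846885
[-0.05600002  0.99843077 -0.        ] [-0.99843077 -0.05600002  0.        ]
O [543.64337136 -68.56807177   0.        ] O from panel [543.36440898 -69.52818144  13.        ]
hinge [540.00336975  -3.67007189  66.        ] grip [ 550.19537427 -185.38447155   66.        ]
lid angle 66.54319343221566 1.0
check outer offset (30): 29.338126001812423
front edge [542.90123046 -55.33635783 185.25685431] lip tip [542.82899081 -54.21311961 197.73616459]
pred px grip [[378.5454967  180.16115209]] pred lid top corners [[326.91596604 220.92523857]
 [323.98507527 134.7693226 ]
 [337.50688165 220.48421189]
 [334.46082182 135.37487999]]
side pred [[349.58021173 153.03183557]
 [266.91502294 167.55802642]
 [350.38324733 212.67234112]
 [275.37862937 227.6708471 ]]
```

```bash
cat >> h.py <<'E'
X=np.array([-.056,.99843,0]);Y=np.array([-.99843,-.056,0]);Z=np.array([0,0,1.]);O=np.array([543.5,-69,0])
def W(x,y,z): return O+x*X+y*Y+z*Z      # steriliser frame -> world
def loc(p): p=np.asarray(p)-O;return np.array([p@X,p@Y,p[2]])
def rel(*pts):
    s=r.sense();R=Ro.from_euler("xyz",s["tcp_rot"],degrees=True).as_matrix()
    print("t",s["time"],"tcp",np.round(s["tool_pos"],1),"loc",np.round(loc(s["tool_pos"]),1),"F",np.round(s["ft_force"],1),"gap",s["finger_gap"],"q",np.round(s["joint_pos"],1))
    print("tool axes in ster frame:",[np.round([R[:,i]@X,R[:,i]@Y,R[2,i]],3).tolist() for i in range(3)])
    for p in pts: print(p,"->",np.round(R.T@(W(*p)-s["tool_pos"]),1).tolist())
E
python3 - <<'E'
from h import *
rel((90,0,245),(90,0,172))
E
```

```text
t 0.1 tcp [ 176.  -573.1  230.3] loc [-482.7  395.2  230.3] F [-0.6  0.6  0.4] gap 85.20305267251574 q [-77.8   7.5  85.3  -0.   87.3  -4.9]
tool axes in ster frame: [[0.002, 0.0, -1.0], [-0.971, -0.239, -0.002], [-0.239, 0.971, -0.0]]
(90, 0, 245) -> [-13.8, -461.5, -520.8]
(90, 0, 172) -> [59.2, -461.4, -520.8]
```

>>> move_arm(
  deltas=[
    [[-14,-40,-45],0],
    [[-16,-80,-90],2],
    [[-16,-120,-136],4],
    [[-16,-160,-181],6],
    [[-16,-200,-226],8],
    [[-16,-240,-271],10],
    [[-16,-280,-316],12],
    [[-16,-320,-362],13.8],
    [[-16,-360,-407],13.8],
    [[-16,-400,-452],13.8],
    [[-16,-440,-497],13.8],
    [[-14,-461,-521],13.8],
  ],
  jaw=-1,
  squeeze=40,
)

```text
time: 1.6
tool_pos: [539.5, 23.3, 244.7]
tcp_rot: [-72.8, 89.9, 110.6]
ft_force: [-0.6, 0.6, -0.2]
finger_gap: -0.1
```

Run:
```python
from h import *
rel((90,0,172),(75,0,172))
```

```text
t 1.6 tcp [539.5  23.3 244.7] loc [ 92.4  -1.2 244.7] F [-0.6  0.6 -0.2] gap -0.056802347357759894 q [-3.  -2.1 93.7  0.1 88.4 83.5]
tool axes in ster frame: [[0.002, 0.001, -1.0], [-1.0, -0.003, -0.002], [-0.003, 1.0, 0.001]]
(90, 0, 172) -> [72.7, 2.5, 1.1]
(75, 0, 172) -> [72.7, 17.5, 1.2]
```

>>> move_arm(
  deltas=[
    [[40,0,1],0],
    [[71,2,1],0],
    [[71,10,1],0],
    [[71,20,1],0],
    [[71,20,1],0],
  ],
)

```text
time: 2.22
tool_pos: [540.8, 2.2, 175.8]
tcp_rot: [-147.6, 89.8, 35.7]
ft_force: [-0.8, 0.3, 0.3]
finger_gap: 0.0
```

Run:
```python
from h import *
a=np.radians([66.5,62,58,53,48,43,38,33,28,23,18,13,9,6,4,2,0])
rel(*[(79.5-105*np.cos(t)+30*np.sin(t),0,66+105*np.sin(t)+30*np.cos(t)) for t in a])
```

```text
t 2.225 tcp [540.8   2.2 175.8] loc [ 71.2  -1.3 175.8] F [-0.8  0.3  0.3] gap 0.014987083223761664 q [-5.3  0.1 98.9  0.1 81.  81.4]
tool axes in ster frame: [[0.002, -0.002, -1.0], [-1.0, -0.002, -0.002], [-0.002, 1.0, -0.002]]
(np.float64(65.14314999440288), 0, np.float64(174.2537798781954)) -> [1.5, 6.1, 1.3]
(np.float64(56.69391369324927), 0, np.float64(172.79364413376405)) -> [3.0, 14.5, 1.3]
(np.float64(49.29992014020627), 0, np.float64(170.9426280234209)) -> [4.8, 21.9, 1.4]
(np.float64(40.26848787045371), 0, np.float64(167.9111792495272)) -> [7.8, 31.0, 1.4]
(np.float64(31.535631096641715), 0, np.float64(164.10412486589215)) -> [11.6, 39.7, 1.4]
(np.float64(23.16781213186205), 0, np.float64(159.55043885513746)) -> [16.1, 48.1, 1.4]
(np.float64(15.228715131063954), 0, np.float64(154.28477751739575)) -> [21.4, 56.0, 1.5]
(np.float64(7.778761416181293), 0, np.float64(148.34721571494057)) -> [27.3, 63.5, 1.5]
(np.float64(0.8746496333893834), 0, np.float64(141.78294187828635)) -> [33.9, 70.4, 1.5]
(np.float64(-5.431075757828026), 0, np.float64(134.64191409494697)) -> [41.0, 76.7, 1.5]
(np.float64(-11.090424379742696), 0, np.float64(126.9784798982241)) -> [48.7, 82.4, 1.6]
(np.float64(-16.060325172133744), 0, np.float64(118.85096264966288)) -> [56.8, 87.4, 1.6]
(np.float64(-19.51424181128253), 0, np.float64(112.05626904707839)) -> [63.6, 90.8, 1.6]
(np.float64(-21.788945115639084), 0, np.float64(106.81114550415182)) -> [68.8, 93.1, 1.6]
(np.float64(-23.151531064957783), 0, np.float64(103.25135125092788)) -> [72.4, 94.5, 1.7]
(np.float64(-24.38905193593002), 0, np.float64(99.64617196433548)) -> [76.0, 95.7, 1.7]
(np.float64(-25.5), 0, np.float64(96.0)) -> [79.6, 96.8, 1.7]
```

>>> move_arm(
  deltas=[
    [[1.5,6,1],0],
    [[3,14.5,1],0],
    [[5,22,1],0],
    [[8,31,1],0],
    [[11.6,40,1],0],
    [[16,48,1],0],
    [[21.5,56,1],0],
    [[27.5,63.5,1],0],
    [[34,70.5,1],0],
    [[41,77,1],0],
    [[49,82.5,1],0],
    [[57,87.5,1],0],
  ],
)

```text
time: 3.72
tool_pos: [544.9, -85.5, 117.9]
tcp_rot: [-143.4, 89.9, 39.9]
ft_force: [0.1, -0.9, 2.8]
finger_gap: 0.2
```

Run:
```python
from h import *
rel((-25.5,0,96))
im,d=r.snapshot("side");cv2.imwrite("pics/s1.png",cv2.resize(im[110:260,220:400,::-1],None,fx=4,fy=4,interpolation=cv2.INTER_CUBIC))
```

```text
t 3.725 tcp [544.9 -85.5 117.9] loc [-16.6  -0.4 117.9] F [ 0.1 -0.9  2.8] gap 0.21573065362410726 q [-1.430e+01  4.700e+00  1.004e+02  1.000e-01  7.490e+01  7.230e+01]
tool axes in ster frame: [[0.002, -0.002, -1.0], [-1.0, -0.002, -0.002], [-0.002, 1.0, -0.002]]
(-25.5, 0, 96) -> [21.9, 8.9, 0.5]
```

View pics/s1.png

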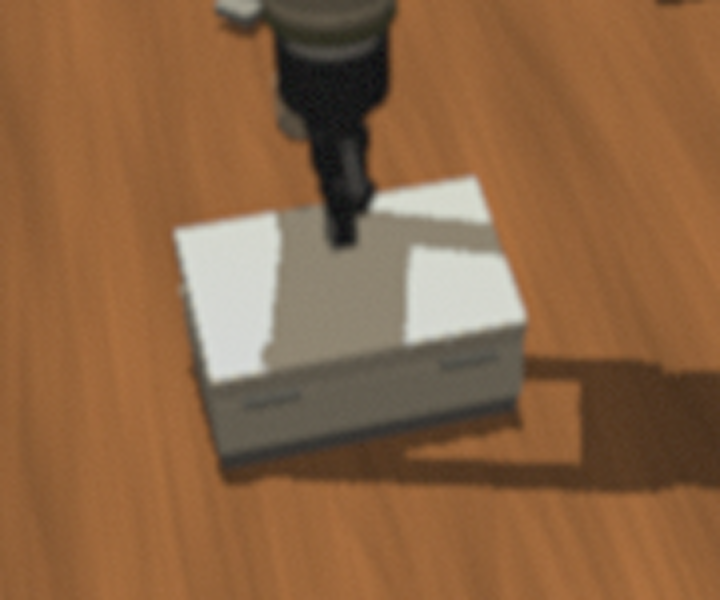

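The lid (crop corners 175,230 to 525,320) is nearly down with the finger on it, near its front edge. Continue to shut.

>>> move_arm(
  deltas=[
    [[6,3,0.5],0],
    [[11,5,0.5],0],
    [[15,7,0.5],0],
    [[18,8,0.5],0],
    [[20,8.5,0.5],0],
    [[22,9,0.5],0],
    [[23,9,0.5],0],
    [[24,9,0.5],0],
    [[24,9,0.5],0],
  ],
)

```text
time: 4.9
tool_pos: [544.2, -94.4, 95.8]
tcp_rot: [-98.7, 89.9, 84.6]
ft_force: [-15.9, 4.9, 29.3]
finger_gap: 0.0
```

Run:
```python
from h import *
rel((-25.5,0,96))
```

```text
t 4.9 tcp [544.2 -94.4  95.8] loc [-25.4   0.7  95.8] F [-15.9   4.9  29.3] gap 0.00690327565770865 q [-1.520e+01  6.300e+00  1.011e+02  1.000e-01  7.260e+01  7.140e+01]
tool axes in ster frame: [[0.002, -0.0, -1.0], [-1.0, -0.002, -0.002], [-0.002, 1.0, -0.0]]
(-25.5, 0, 96) -> [-0.2, 0.1, -0.7]
```

>>> move_arm(
  deltas=[
    [[-30,0,0],0],
    [[-85,0,0],0],
    [[-90,45,-1],0],
    [[-90,92,-1],0],
    [[-90,92,-1],0],
  ],
)

```text
time: 5.52
tool_pos: [550.2, -189.1, 185.6]
tcp_rot: [-101.7, 89.9, 81.5]
ft_force: [-0.1, 1.5, 0.1]
finger_gap: -0.1
```

Run:
```python
from h import *
rel()
im,d=r.snapshot("wrist");cv2.imwrite("pics/w1.png",im[:,:,::-1]);np.save("pics/w1.npy",d)
k=cal("wrist",r.sense());print("pred grip",proj(k,[W(-117,0,66)]),"rim corners",proj(k,[W(-65,110,96),W(-65,-110,96)]))
```

```text
t 5.525 tcp [ 550.2 -189.1  185.6] loc [-120.3   -0.   185.6] F [-0.1  1.5  0.1] gap -0.13545835924239286 q [-24.1   6.1  91.5   0.1  82.4  62.8]
tool axes in ster frame: [[0.001, -0.0, -1.0], [-1.0, 0.001, -0.001], [0.001, 1.0, -0.0]]
pred grip [[319.46149716 190.8691644 ]] rim corners [[255.39651842 331.32926306]
 [233.54102669  32.78205267]]
```

View pics/w1.png

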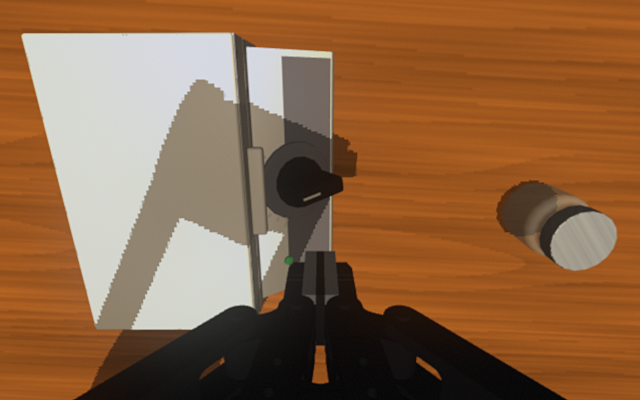

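Run:
```python
from h import *
im=cv2.imread("pics/w1.png");a=im[130:240,240:370]
a=cv2.convertScaleAbs(cv2.resize(a,None,fx=6,fy=5.4,interpolation=cv2.INTER_CUBIC),alpha=2.2)
a=cv2.resize(im[130:230,240:370],None,fx=6,fy=6,interpolation=cv2.INTER_CUBIC)
a=(255*(a/255.)**.45).astype(np.uint8)
cv2.imwrite("pics/w1c.png",a)
k=cal("wrist",r.sense());s,c=np.sin(np.radians(35)),np.cos(np.radians(35))
G=np.array([-117,0,66]);ax=np.array([-s,0,c]);up=np.array([c,0,s]);rt=np.array([0,-1,0])
for t in (0,.3,.6,.9,1.2,2.0):
    u=np.cos(t-1.3)*up+np.sin(t-1.3)*rt
    q=proj(k,[W(*(G+7*ax+f*u)) for f in(21,-21)]);print(t,np.round((q-[240,130])*6).tolist())
print("disc",(proj(k,[W(*(G-23*ax))])-[240,130])*6)
d=np.load("pics/w1.npy");P=cloud(k,d)
for v in range(160,215,6): print(v,[np.round(loc(P[v,u])).astype(int).tolist() for u in range(284,350,8)])
```

```text
0 [[472.0, 533.0], [544.0, 220.0]]
0.3 [[436.0, 524.0], [579.0, 233.0]]
0.6 [[405.0, 502.0], [607.0, 259.0]]
0.9 [[382.0, 467.0], [626.0, 295.0]]
1.2 [[371.0, 424.0], [634.0, 336.0]]
2.0 [[402.0, 296.0], [604.0, 453.0]]
disc [[383.43174202 325.34472446]]
160 [[-88, -21, 47], [-95, -22, 51], [-101, -21, 47], [-107, -20, 44], [-114, -17, 29], [-121, -16, 24], [-129, -11, 4], [-136, -11, 1], [-144, -11, 0]]
166 [[-88, -17, 52], [-95, -17, 52], [-101, -16, 49], [-107, -15, 43], [-114, -14, 39], [-121, -10, 25], [-129, -5, 3], [-137, -4, -1], [-145, -4, -2]]
172 [[-88, -13, 56], [-94, -12, 51], [-101, -11, 47], [-107, -10, 44], [-114, -10, 45], [-121, -11, 48], [-129, 1, 2], [-137, 2, -1], [-145, 2, -2]]
178 [[-88, -8, 56], [-94, -7, 51], [-101, -8, 56], [-108, -8, 57], [-114, -9, 60], [-121, -9, 62], [-127, -10, 62], [-133, -9, 62], [-145, 8, -1]]
184 [[-89, -4, 62], [-95, -6, 66], [-102, -6, 69], [-108, -7, 70], [-114, -7, 72], [-121, -7, 69], [-127, -6, 66], [-133, -4, 62], [-145, 14, -1]]
190 [[-89, 0, 63], [-96, -3, 73], [-102, -5, 80], [-108, -4, 78], [-114, -3, 74], [-121, -2, 71], [-127, 0, 64], [-134, 1, 61], [-145, 20, 0]]
196 [[-88, 6, 61], [-96, 2, 72], [-102, -1, 81], [-108, 0, 80], [-114, 1, 75], [-121, 3, 71], [-129, 25, 1], [-137, 26, -1], [-145, 26, 0]]
202 [[-87, 16, 48], [-94, 14, 53], [-102, 4, 81], [-108, 4, 80], [-114, 22, 29], [-121, 26, 19], [-129, 32, 1], [-137, 32, 0], [-145, 33, -2]]
208 [[-86, 21, 49], [-93, 23, 44], [-100, 24, 40], [-106, 26, 34], [-114, 30, 23], [-121, 32, 17], [-129, 38, 1], [-137, 39, -1], [-146, 39, -1]]
214 [[-86, 26, 48], [-93, 28, 44], [-99, 30, 38], [-106, 34, 29], [-114, 36, 24], [-121, 39, 17], [-129, 45, 1], [-138, 46, -1], [-146, 45, 0]]
```

View pics/w1c.png

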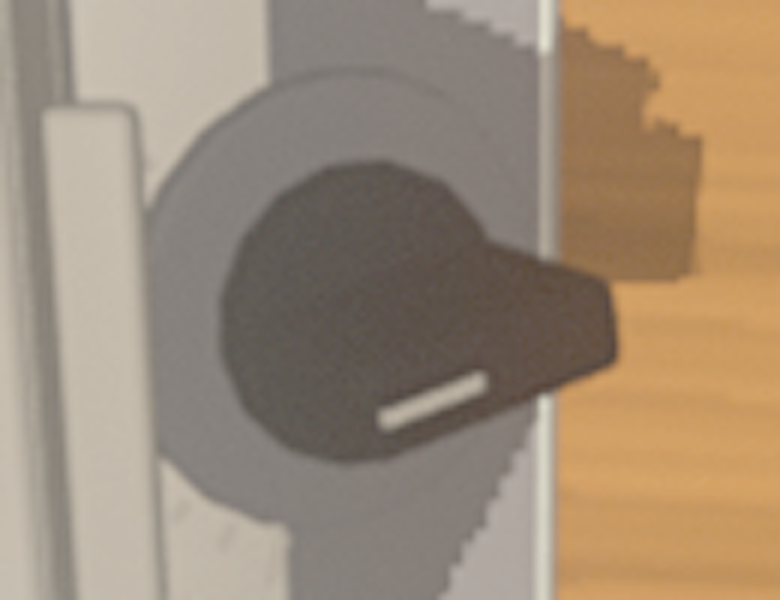

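The bar sits with its pointer nearly up the slope (timer ≈ 1.1 rad): crop ends near (380,420) and (612,320). The tool stays vertical, so I'll push the bar's lower end toward the panel's left with the shut fingers.

>>> move_arm(
  deltas=[
    [[0,6,-8],-10],
    [[0,12,-16],-20],
    [[0,18,-24],-30],
    [[0,24,-32],-40],
    [[0,24,-40],-50],
    [[0,24,-40],-60],
    [[0,24,-40],-70],
    [[0,24,-40],-80],
    [[0,24,-40],-90],
    [[0,24,-40],-90],
  ],
)

```text
time: 6.82
tool_pos: [591.4, -207.7, 184.8]
tcp_rot: [-165.8, 89.8, 107.4]
ft_force: [-0.0, -0.7, -0.8]
finger_gap: 0.3
```

Run:
```python
from h import *
rel((-144,-40,47),(-144,-25,47),(-144,-8,47))
im,d=r.snapshot("wrist");cv2.imwrite("pics/w2.png",im[:,:,::-1])
```

```text
t 6.825 tcp [ 591.4 -207.7  184.8] loc [-141.2  -40.   184.8] F [-0.  -0.7 -0.8] gap 0.29229209798654654 q [-24.1  13.1  83.9   0.1  83.2 -27.3]
tool axes in ster frame: [[0.003, 0.001, -1.0], [-0.0, -1.0, -0.001], [-1.0, 0.0, -0.003]]
(-144, -40, 47) -> [137.8, 0.1, 3.3]
(-144, -25, 47) -> [137.8, -14.9, 3.3]
(-144, -8, 47) -> [137.8, -31.9, 3.3]
```

View pics/w2.png

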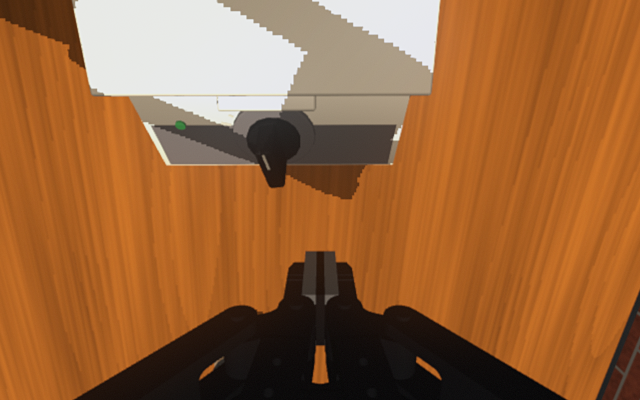

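>>> move_arm(
  deltas=[
    [[50,0,3],0],
    [[100,0,3],0],
    [[130,0,3],0],
    [[138,0,3],0],
    [[138,-5,3],0],
    [[138,-10,3],0],
    [[138,-15,3],0],
    [[138,-18,3],0],
    [[138,-18,3],0],
  ],
)

```text
time: 8.0
tool_pos: [574.1, -212.1, 47.9]
tcp_rot: [146.4, 89.9, 59.4]
ft_force: [2.9, -1.9, 0.2]
finger_gap: -0.3
```

Run:
```python
from h import *
rel((-144,-8,47))
```

```text
t 8.0 tcp [ 574.1 -212.1   47.9] loc [-144.6  -22.5   47.9] F [ 2.9 -1.9  0.2] gap -0.27547085689183554 q [-25.2  18.2  92.8   0.1  69.  -28.2]
tool axes in ster frame: [[0.002, -0.001, -1.0], [-0.004, -1.0, 0.001], [-1.0, 0.004, -0.002]]
(-144, -8, 47) -> [0.9, -14.5, -0.6]
```

>>> move_arm(
  deltas=[
    [[0,-2,0],0],
    [[0,-4,0],0],
    [[0,-6,0],0],
    [[0,-8,0],0],
    [[0,-10,0],0],
    [[0,-11,0],0],
  ],
)

```text
time: 8.75
tool_pos: [562.8, -212.9, 47.9]
tcp_rot: [154.0, 89.9, 67.0]
ft_force: [0.8, -4.0, -0.8]
finger_gap: -0.2
```

>>> move_arm(
  deltas=[
    [[0,-2,0],0],
    [[0,-3,0],0],
    [[0,-3,0],0],
  ],
)

```text
time: 9.12
tool_pos: [559.8, -212.8, 47.9]
tcp_rot: [155.4, 89.9, 68.4]
ft_force: [1.9, -1.7, -0.3]
finger_gap: 0.1
```

Run:
```python
from h import *
rel((-144,-8,47))
im,d=r.snapshot("top");a=im[125:230,295:400]
a=cv2.resize(a,None,fx=5,fy=5,interpolation=cv2.INTER_CUBIC);cv2.imwrite("pics/t2.png",(255*(a[:,:,::-1]/255.)**.6).astype(np.uint8))
```

```text
t 9.125 tcp [ 559.8 -212.8   47.9] loc [-144.5   -8.2   47.9] F [ 1.9 -1.7 -0.3] gap 0.0753678837966959 q [-25.8  16.4  95.1   0.1  68.6 -28.8]
tool axes in ster frame: [[0.002, -0.001, -1.0], [-0.004, -1.0, 0.001], [-1.0, 0.004, -0.002]]
(-144, -8, 47) -> [0.9, -0.2, -0.5]
```

>>> move_arm(
  deltas=[
    [[0,-1.5,0],0],
    [[0,-3,0],0],
    [[0,-3,0],0],
  ],
)

```text
time: 9.55
tool_pos: [558.4, -212.9, 48.4]
tcp_rot: [110.3, 89.7, 23.3]
ft_force: [8.6, -1.1, -1.9]
finger_gap: -0.2
```

>>> move_arm(
  deltas=[
    [[0,-1.5,0],0],
    [[0,-3,0],0],
    [[0,-3,0],0],
  ],
)

```text
time: 9.93
tool_pos: [557.8, -212.8, 49.0]
tcp_rot: [96.0, 89.5, 9.0]
ft_force: [12.5, -0.2, -4.9]
finger_gap: -0.1
```

Run:
```python
from h import *
rel()
im,d=r.snapshot("wrist");cv2.imwrite("pics/w3.png",im[:,:,::-1])
```

```text
t 9.925 tcp [ 557.8 -212.8   49. ] loc [-144.4   -6.2   49. ] F [12.5 -0.2 -4.9] gap -0.10665711123872194 q [-26.   15.6  95.9   0.3  68.1 -29.1]
tool axes in ster frame: [[0.001, -0.009, -1.0], [-0.004, -1.0, 0.009], [-1.0, 0.004, -0.001]]
```

View pics/w3.png

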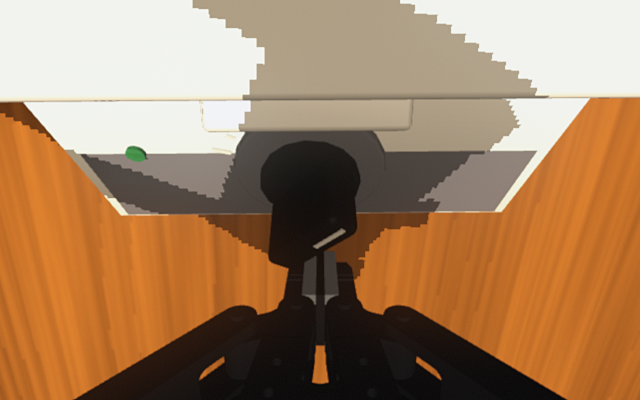

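Force is building with no motion, which means the stop. The pointer (315,247 to 345,230) now leans right. Back off and check the angle.

>>> move_arm(
  deltas=[
    [[0,8,2],0],
    [[0,25,8],0],
    [[-40,35,10],0],
    [[-100,35,10],0],
    [[-120,10,10],0],
    [[-120,-6,10],0],
    [[-120,-6,10],0],
  ],
)

```text
time: 10.85
tool_pos: [550.2, -223.1, 168.8]
tcp_rot: [101.9, 89.5, 14.9]
ft_force: [-0.1, 0.6, -0.6]
finger_gap: 0.2
```

Run:
```python
from h import *
rel()
im,d=r.snapshot("wrist");k=cal("wrist",r.sense());im=im[:,:,::-1].copy();cv2.imwrite("pics/w4.png",im)
s,c=np.sin(np.radians(35)),np.cos(np.radians(35))
G=np.array([-117,0,66]);ax=np.array([-s,0,c]);up=np.array([c,0,s]);rt=np.array([0,-1,0])
g=proj(k,[W(*(G+7*ax))])[0];print("g",g)
x0,y0=int(g[0])-60,int(g[1])-50
a=cv2.resize(im[y0:y0+100,x0:x0+120],None,fx=6,fy=6,interpolation=cv2.INTER_CUBIC);a=(255*(a/255.)**.5).astype(np.uint8)
for t,col in((1.8,(255,0,0)),(2.0,(0,0,255)),(2.2,(0,255,0))):
    u=np.cos(t-1.3)*up+np.sin(t-1.3)*rt
    q=((proj(k,[W(*(G+7*ax+f*u)) for f in(21,0)])-[x0,y0])*6).astype(int);print(t,q.tolist(),np.degrees(np.arctan2(*(q[0]-q[1])[::-1])))
cv2.imwrite("pics/w4c.png",a)
m=(im[y0:y0+100,x0:x0+120].min(2)>90)
# lid: front edge gap measurement from depth
P=cloud(k,d);L=(P-O)@np.c_[X,Y,Z]
q=L[(L[...,2]>85)&(L[...,2]<130)&(abs(L[...,1])<100)&(L[...,0]<60)&(L[...,0]>-60)];A=np.c_[q[:,0],np.ones(len(q))];f=np.linalg.lstsq(A,q[:,2],rcond=None)[0];print("lid slope",f[0],"z mid",f[1],len(q))
kt=cal("top");im2,d2=r.snapshot("top");P=cloud(kt,d2)
for n,b in(("spray",(165,135,210,170)),("jar",(435,175,470,208)),("cup",(180,210,210,238))):
    q=P[b[1]:b[3],b[0]:b[2]].reshape(-1,3);q=q[q[:,2]>30];print(n,q.mean(0))
```

```text
t 10.85 tcp [ 550.2 -223.1  168.8] loc [-154.2    1.9  168.8] F [-0.1  0.6 -0.6] gap 0.17426130056715117 q [-27.2   8.2  91.    0.3  80.4 -30.2]
tool axes in ster frame: [[0.002, -0.008, -1.0], [-0.004, -1.0, 0.008], [-1.0, 0.004, -0.002]]
g [321.87671493 157.96099614]
1.8 [[457, 189], [365, 305]] -51.58194465517801
2.0 [[488, 204], [365, 305]] -39.3907255535542
2.2 [[512, 224], [365, 305]] -28.85566121971652
lid slope -0.00024143573791134376 z mid 95.08837844748685 22254
spray [607.27519111 351.32314187 137.92553855]
jar [ 497.7502124  -252.77048608  466.72866468]
cup [410.33574219 338.05389029  87.7740889 ]
```

View pics/w4c.png

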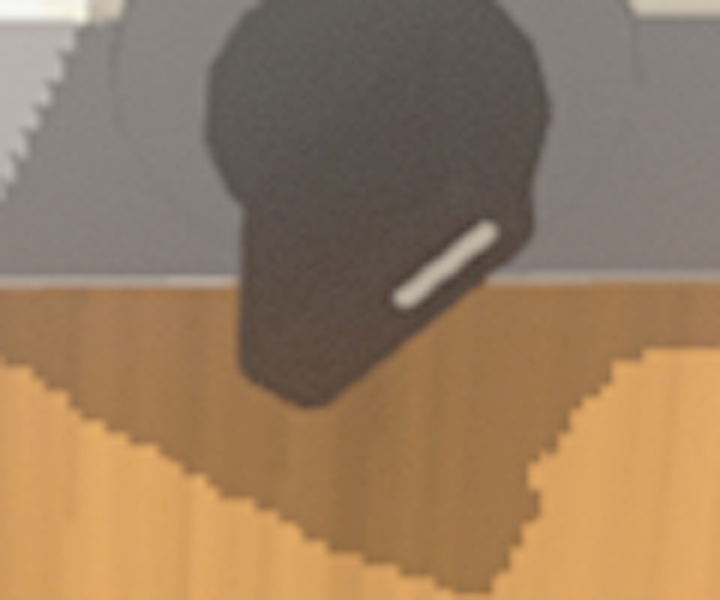

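```bash
python3 -c "
from bench import r
print(r.hand_in())"
```

```text
the job is handed in; nothing more can be done
None
```

I closed the lid and turned the timer knob to its end stop, then handed the job in at about 11 s of the 48 s allowed. No verdict came back.

- **Lid:** I swung it down with the shut fingertips at about 0.7 rad/s or slower, then pressed lightly until the force reached about 30 N. The last depth check showed it flat, with a slope of -0.0002 and its top at 95 mm against the expected 96 mm.
- **Timer knob:** I pushed the lower end of the bar until it stopped moving and the force rose to 12.5 N. After backing away, the pointer's image angle was -39.5°, against -39.4° predicted for 2.0 rad.
- **Bystanders:** The bottle and cup measured within about 5 mm of their first positions. The jar could not be checked at the end because the arm hid it from the top camera. I kept the low moves more than 140 mm from it, and no move felt an unexpected force.
- **Robot:** The fingers were clear of everything, with about 0.9 N measured on the tool.

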